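Clear the sample stage and build the absorber stack

ROBOT

A 6-joint arm with a two-finger parallel gripper is mounted at the origin on the work surface. World frame = base frame: x ahead of the robot, y to its left, z up, the work surface at z = 0. Lengths are in m, angles in rad, forces in N, time in s.
With the tool pointing down it reaches from about 0.325 to 1 m from the base axis. Payload 5.1 kg.
Tool frame: the origin (TCP) lies midway between the tips of the shut fingers; the grasp point (between the pads) lies 19 mm behind it; z points along the fingers, y is the line along which they close (so a half turn about z gives the same grasp; the last joint's range is limited). The gripper opens to 85 mm and grips with 20 to 120 N. Pads are 22 mm wide; open, the fingers measure 114 mm over their backs; the gripper's body (76 mm by 85 mm) begins 54 mm behind the grasp point. The pads swing forward as they close: fully open they stand 13 mm farther back than shut.
Start: joints at [-1.32, 0.124, 1.65, -0, 1.367, -0.083], TCP at [0.213, -0.614, 0.193] pointing down, gripper open.
Joint ranges: [-2.61, 2.61], [-1.02, 2.33], [0.03, 2.71], [-1.35, 4.49], [0.32, 2.68], [-2.91, 2.91]. Speed limits (rad/s): [2.57, 2.57, 3.14, 3.14, 3.14, 3.14].

INTERFACE

Orientations are given as a rotation vector (axis times angle).
In Python, from station import env, command_gripper, status, optics, search_frame, regions_of, tip_of gives the robot as it stands. The module is installed in compiled form; this text tells all that it offers. Calls block until the motion is done:
- env.goto(position, orientation): joint-space move of the TCP to a pose.
- env.move_l(position, attitude=None, max_speed=0.15, threshold=None): straight line of the TCP; attitude=None keeps the orientation; max_speed is the mean speed in m/s. With threshold (N) it stops when the force on the tool has changed by that much, and returns True; else False.
- env.move_joints(angles): joint-space move.
- command_gripper(opening): finger opening in m; the grip force is fixed at half the most; returns when the fingers have stopped.
- env.hold(seconds).
- env.solve_ik(position, orientation): joint angles nearest the present ones, or None.
- status.state(): the state.
- optics.grab_frame(name): name is "scene" or "side" or "wrist"; returns a dict with "image" (480x640x3 uint8, blue, green, red), "mtx" (3x3 intrinsics, pixels), "D" ([k1, k2, p1, p2, k3] as OpenCV has them; the pictures are not rectified), "xyz" and "orientation" of the camera in the world. Camera axes: x right, y up, looking along -z (the intrinsics and any distortion apply to the point x, -y, -z); pixel columns grow to the right and rows downward; lengths in m; the calibration is good to about 2 mm. A picture is of the moment at which its call begins. There is no depth.
A pose or a line that the arm cannot do raises env.IKError and nothing moves.
- env.close_job(): hands the job in; it is judged then, once.
Trained networks look in the newest picture that a camera, given by its name, has taken for a name from the list of things; names that differ only in an ending like _2 or _b are one class to them, and where a whole thing is asked for, a point or a joint stands for the part that bears it (a point fixed in the world has none). Each returns a list of dicts, best first, with "conf" (0 to 1); they miss things now and then, are a little off and sometimes report something else, mostly with a low value. They report only what shows in the picture. A call takes as long as a camera call. They do not tell look-alikes from the thing itself.
- search_frame(thing, camera): "at" ([column, row] in pixels, amid what is visible of it).
- regions_of(thing, camera): "mask" (480x640 bool, what is visible of it) and "at" ([column, row] in pixels, amid what is visible of it).
- tip_of(thing, camera): "at" ([column, row] in pixels: a listed point, or the origin of a listed thing).
The state is a dict: "time_s": time; "joint_pos": joint angles; "joint_velocities": joint speeds; "joint_efforts": joint torques, N m; "eef_pos": TCP position; "tcp_rot": TCP orientation; "wrist_force": force on the tool from outside, world axes, zero at the start; "torque": the same for the moment, N m; "gripper_width": finger opening in m; "grasp_force": force on a finger pad.
Only numpy, scipy, OpenCV 4.12 (cv2) and the standard library are available. Lean on these libraries where they do the work, as an engineer would, in place of code of your own. Each camera call takes 0.05 s, during which the arm holds its last target. There are 200 camera calls.

TASK

Change the beamline sample stage over to an absorber stack: first take the sample canister off the stage plate, and stand every canister that is out (on the stage or the table) upright in the row on the low white shelf, each centred on a green ring of its own. On the emptied plate build a neat stack centred in the black ring: the black disc at the bottom, then every blue disc, and the copper disc on top, all flat. Leave the tape, mouse and screwdriver where they are.

Things in the scene. Friction and masses are not known exactly. Their poses are not given: they have to be found in the camera images.
- stage: sample stage fixed to the table (may be placed and turned differently each time): black 130 x 130 x 20 mm base carrying a bare round aluminium plate 140 mm in diameter, whose top is 32 mm above the table; a black motor box 46 mm wide and 30 mm high reaches 100 mm from the centre along the stage's +x. Origin on the table under the plate's centre
- plate_top (a point): centre of the stage plate's top face, marked by a thin black ring 82 mm outside and 74 mm inside diameter; z up
- shelf: low white shelf fixed to the table (may be placed and turned differently each time), 120 mm deep (its x) and 280 mm long (its y), open above, board top 50 mm above the table; along its far (+x) edge a lip 12 mm high and 6 mm thick whose inner face is 54 mm from the shelf's middle line. Origin on the table under the shelf's centre
- spot0 (a point): centre of a green ring (68 mm outside diameter, 48 mm inside) painted on the shelf board; place for one canister. The three rings lie in a row along the shelf's y, 85 mm apart; this one is at y = 85 mm in the shelf frame. z is the board's top
- spot1 (a point): centre of a green ring (68 mm outside diameter, 48 mm inside) painted on the shelf board; place for one canister. The three rings lie in a row along the shelf's y, 85 mm apart; this one is at y = 0 mm in the shelf frame. z is the board's top
- spot2 (a point): centre of a green ring (68 mm outside diameter, 48 mm inside) painted on the shelf board; place for one canister. The three rings lie in a row along the shelf's y, 85 mm apart; this one is at y = -85 mm in the shelf frame. z is the board's top
- can_a: sample canister: upright plain cylinder 56 mm diameter, 62 mm tall, white with an yellow lid, about 160 g; origin at the centre of its underside, z up. At the start it stands on the stage plate
- can_b: sample canister: upright plain cylinder 56 mm diameter, 62 mm tall, white with an yellow lid, about 160 g; origin at the centre of its underside, z up. Starts on the table; may be absent
- can_c: sample canister: upright plain cylinder 56 mm diameter, 62 mm tall, white with an yellow lid, about 160 g; origin at the centre of its underside, z up. Starts on the table; may be absent
- base_disc: solid flat disc, 66 mm diameter, 16 mm thick, black, 400 g or so; origin at its middle (8 mm above its underside), z along its axis (either face may be up). Starts flat on the table
- spacer0: solid flat disc, 62 mm diameter, 16 mm thick, blue, 140 g or so; origin at its middle (8 mm above its underside), z along its axis (either face may be up). Starts flat on the table; may be absent (three or four blue discs are there)
- spacer1: solid flat disc, 62 mm diameter, 16 mm thick, blue, 140 g or so; origin at its middle (8 mm above its underside), z along its axis (either face may be up). Starts flat on the table; may be absent (three or four blue discs are there)
- spacer2: solid flat disc, 62 mm diameter, 16 mm thick, blue, 140 g or so; origin at its middle (8 mm above its underside), z along its axis (either face may be up). Starts flat on the table; may be absent (three or four blue discs are there)
- spacer3: solid flat disc, 62 mm diameter, 16 mm thick, blue, 140 g or so; origin at its middle (8 mm above its underside), z along its axis (either face may be up). Starts flat on the table; may be absent (three or four blue discs are there)
- cap_disc: solid flat disc, 58 mm diameter, 16 mm thick, copper, 360 g or so; origin at its middle (8 mm above its underside), z along its axis (either face may be up). Starts flat on the table
- tape_roll: bystander: roll of masking tape lying flat, 100 mm diameter, 25 mm high, origin under its centre
- mouse: bystander: black computer mouse 105 x 60 x 30 mm, origin under its centre
- screwdriver: bystander: screwdriver 200 mm long with a yellow handle lying on the table near a fixed black keyboard, handle to its -x; origin about the middle of it
Things that resemble listed ones, but are neither listed nor needed, are in the scene too. What is shaped like the can_a but grey or turquoise is not meant.

How it is judged:
On the way, in this order (a step that is already met when the one before it is completed fails the run):
1. the canister has been taken off the stage plate (horizontal distance between can_a and plate_top above 0.1 m), for 0.2 s.
2. the black disc lies flat and centred on the plate (horizontal distance between base_disc and plate_top below 0.01 m and angle between the z axis of base_disc and the z axis of plate_top, either way round below 0.1 rad and z of base_disc in the frame of plate_top between 0.004 and 0.012 m), for 0.2 s.
3. every blue disc lies flat and centred above the black one (all of step 2 and horizontal distance between each of spacer0, spacer1, spacer2, spacer3 and plate_top below 0.01 m and angle between the z axis of each of spacer0, spacer1, spacer2, spacer3 and the z axis of plate_top, either way round below 0.1 rad and z of spacer0 in the frame of plate_top between 0.02 and 0.076 m and z of spacer1 in the frame of plate_top between 0.02 and 0.076 m and z of spacer2 in the frame of plate_top between 0.02 and 0.076 m and z of spacer3 in the frame of plate_top between 0.02 and 0.076 m), for 0.2 s.
4. the copper disc lies flat and centred on top (all of step 3 and horizontal distance between cap_disc and plate_top below 0.01 m and angle between the z axis of cap_disc and the z axis of plate_top, either way round below 0.1 rad and z of cap_disc in the frame of plate_top above 0.036 m and ((angle between cap_disc's own z axis and vertical below 0.3 rad and z of spacer0 in the frame of cap_disc below -0.012 m) or (angle between cap_disc's own z axis and vertical above 2.8 rad and z of spacer0 in the frame of cap_disc above 0.012 m)) and ((angle between cap_disc's own z axis and vertical below 0.3 rad and z of spacer1 in the frame of cap_disc below -0.012 m) or (angle between cap_disc's own z axis and vertical above 2.8 rad and z of spacer1 in the frame of cap_disc above 0.012 m)) and ((angle between cap_disc's own z axis and vertical below 0.3 rad and z of spacer2 in the frame of cap_disc below -0.012 m) or (angle between cap_disc's own z axis and vertical above 2.8 rad and z of spacer2 in the frame of cap_disc above 0.012 m)) and ((angle between cap_disc's own z axis and vertical below 0.3 rad and z of spacer3 in the frame of cap_disc below -0.012 m) or (angle between cap_disc's own z axis and vertical above 2.8 rad and z of spacer3 in the frame of cap_disc above 0.012 m))), for 0.2 s.
At the end, for the whole second after the job is handed in: On the plate: black disc, all blue discs, copper disc on top, each within 10 mm of the plate's centre and level to 0.1 rad; every canister upright (0.1 rad) on the shelf within 12 mm of a ring's centre; all at rest (all of step 4 and (horizontal distance between can_a and spot0 below 0.012 m or horizontal distance between can_a and spot1 below 0.012 m or horizontal distance between can_a and spot2 below 0.012 m) and z of can_a in the frame of shelf between 0.046 and 0.056 m and angle between each of can_a, can_b, can_c's own z axis and vertical below 0.1 rad and (horizontal distance between can_b and spot0 below 0.012 m or horizontal distance between can_b and spot1 below 0.012 m or horizontal distance between can_b and spot2 below 0.012 m) and z of can_b in the frame of shelf between 0.046 and 0.056 m and (horizontal distance between can_c and spot0 below 0.012 m or horizontal distance between can_c and spot1 below 0.012 m or horizontal distance between can_c and spot2 below 0.012 m) and z of can_c in the frame of shelf between 0.046 and 0.056 m and linear speed of each of base_disc, spacer0, spacer1, spacer2, spacer3, cap_disc, can_a, can_b, can_c below 0.02 m/s); the robot touches nothing.
It fails at once if the tape roll is pushed more than 30 mm from its place (distance of tape_roll from where it was at the start of the episode above 0.03 m).
It fails at once if the mouse is pushed more than 30 mm from its place (distance of mouse from where it was at the start of the episode above 0.03 m).
It fails at once if the screwdriver is pushed more than 30 mm from its place (distance of screwdriver from where it was at the start of the episode above 0.03 m).
Of spacer0, spacer1, spacer2, spacer3 only 3 to 4 are there at a start; the rules pass over those that are not, and their reading is None.
Of can_b, can_c only 1 to 2 are there at a start; the rules pass over those that are not, and their reading is None.
At some moment in a run one of can_a, can_b, can_c, base_disc, spacer0, spacer1, spacer2, spacer3, cap_disc may be knocked a few centimetres aside while the robot is not near it.
Once in a run the grip may slacken for a moment while it holds something.
It also fails if it takes over 210 s, if anything falls off the work surface, if the arm or the gripper's body presses on something with over 40 N, if the wrist force passes 120 N, or if a joint passes its speed limit or range.

## Working session

There is one attempt and no reset: what is moved stays moved. The work goes in short steps, each a Python script; the robot and the scene stay as the last script left them, time stands still between calls to the robot, and variables do not carry over. Pictures are saved under pics/ and viewed, at most 14 in all, crops included, and the job is handed in when it is done.

```bash
mkdir -p pics; cat > h.py <<'E'
import numpy as np, cv2
from scipy.spatial.transform import Rotation as R
from station import env, command_gripper, status, optics, search_frame, regions_of, tip_of
def cam(name):
    return optics.grab_frame(name)
def RM(o):
    o=np.array(o,float); return R.from_rotvec(o).as_matrix() if o.shape==(3,) else (R.from_quat(o).as_matrix() if o.shape==(4,) else o)
def px2w(f,uv,z):
    p=cv2.undistortPoints(np.array(uv,float).reshape(-1,1,2),np.array(f["mtx"],float),np.array(f["D"],float)).reshape(-1,2)
    d=np.c_[p[:,0],-p[:,1],-np.ones(len(p))]@RM(f["orientation"]).T
    c=np.array(f["xyz"],float); return c+d*((z-c[2])/d[:,2])[:,None]
def w2px(f,X):
    X=np.atleast_2d(X); q=(X-np.array(f["xyz"]))@RM(f["orientation"]); q=q*[1,-1,-1]
    return cv2.projectPoints(q,np.zeros(3),np.zeros(3),np.array(f["mtx"],float),np.array(f["D"],float))[0].reshape(-1,2)
E
python3 - <<'E'
from h import *
for n in("scene","side"):
    f=cam(n); cv2.imwrite(f"pics/{n}0.png",f["image"]); print(n,f["xyz"],f["orientation"],f["mtx"][0][0])
    for t in("can_a","base_disc","spacer0","cap_disc","stage","shelf","tape_roll","mouse","screwdriver"):
        z={"can_a":.062,"stage":.03,"shelf":.05}.get(t,.016)
        for r in search_frame(t,n): print(t,r["at"],round(r["conf"],2),px2w(f,r["at"],z)[0].round(3))
    for t in("plate_top","spot0","spot1","spot2"):
        for r in tip_of(t,n): print(t,r["at"],round(r["conf"],2),px2w(f,r["at"],.032 if t=="plate_top" else .05)[0].round(3))
print(status.state())
E
```

```text
scene [ 1.09449626 -0.10377218  0.87946047] [0.48079574 0.39566667 1.30698267] 462.9123173449984
can_a [329.2, 166.0] 0.98 [0.369 0.07  0.062]
can_a [217.9, 307.2] 0.94 [ 0.676 -0.223  0.062]
can_a [331.6, 242.8] 0.7 [0.581 0.025 0.062]
can_a [359.8, 196.1] 0.67 [0.473 0.116 0.062]
can_a [158.5, 221.5] 0.57 [ 0.442 -0.329  0.062]
base_disc [148.7, 280.9] 0.74 [ 0.558 -0.367  0.016]
spacer0 [221.5, 215.0] 0.97 [ 0.42  -0.198  0.016]
spacer0 [301.8, 207.0] 0.92 [ 0.439 -0.012  0.016]
spacer0 [260.5, 237.5] 0.79 [ 0.502 -0.119  0.016]
cap_disc [204.3, 260.6] 0.84 [ 0.535 -0.248  0.016]
stage [341.9, 268.3] 0.7 [0.628 0.037 0.03 ]
shelf [450.7, 201.0] 0.82 [0.524 0.316 0.05 ]
shelf [273.0, 287.0] 0.74 [ 0.65  -0.112  0.05 ]
tape_roll [387.2, 329.8] 0.67 [0.776 0.093 0.016]
tape_roll [304.1, 209.7] 0.28 [ 0.448 -0.009  0.016]
mouse [452.8, 314.7] 0.66 [0.775 0.231 0.016]
screwdriver [136.5, 350.8] 0.94 [ 0.71  -0.393  0.016]
plate_top [334.9, 253.3] 0.91 [0.59  0.031 0.032]
spot0 [426.3, 214.1] 0.89 [0.547 0.25  0.05 ]
spot0 [475.8, 174.0] 0.71 [0.462 0.403 0.05 ]
spot0 [452.5, 194.4] 0.5
[... 2151 characters left out ...]
s': array([-1.31959362e+00,  1.23792643e-01,  1.65031460e+00, -2.64654718e-06,
        1.36753359e+00, -8.26057623e-02]), 'joint_velocities': array([-6.69998553e-04,  4.25302935e-04, -2.16871843e-04,  9.94782280e-05,
        4.45227671e-06,  6.61974843e-04]), 'joint_efforts': array([-1.66050393e-05, -4.23585963e+01, -3.65745127e+01, -9.80898426e-05,
        6.30178329e-04, -6.41966608e-06]), 'eef_pos': array([ 0.21292926, -0.61410336,  0.19261833]), 'tcp_rot': array([-3.09788916e+00, -5.21906941e-01,  1.04292328e-05]), 'wrist_force': array([0.1806497 , 0.22363957, 0.20886113]), 'torque': array([ 0.04425943,  0.02697787, -0.02140554]), 'grasp_force': 0.0, 'gripper_width': 0.08517402030530517}
```

```bash
python3 - <<'E'
import cv2
a=cv2.imread("pics/scene0.png"); cv2.imwrite("pics/scene0c.png",cv2.resize(a[130:400,110:510],(800,540),interpolation=cv2.INTER_CUBIC))
a=cv2.imread("pics/side0.png"); cv2.imwrite("pics/side0c.png",cv2.resize(a[120:420,120:520],(800,600),interpolation=cv2.INTER_CUBIC))
E
```

```text
(no output)
```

View pics/scene0c.png

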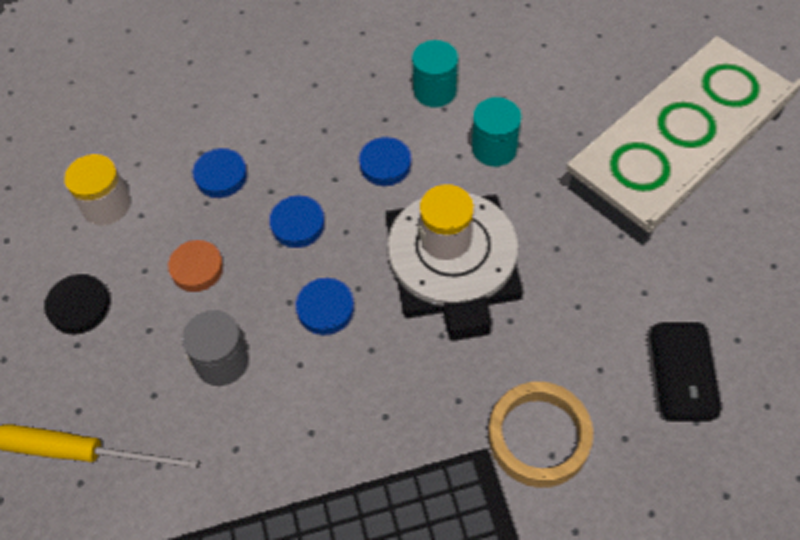

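View pics/side0c.png

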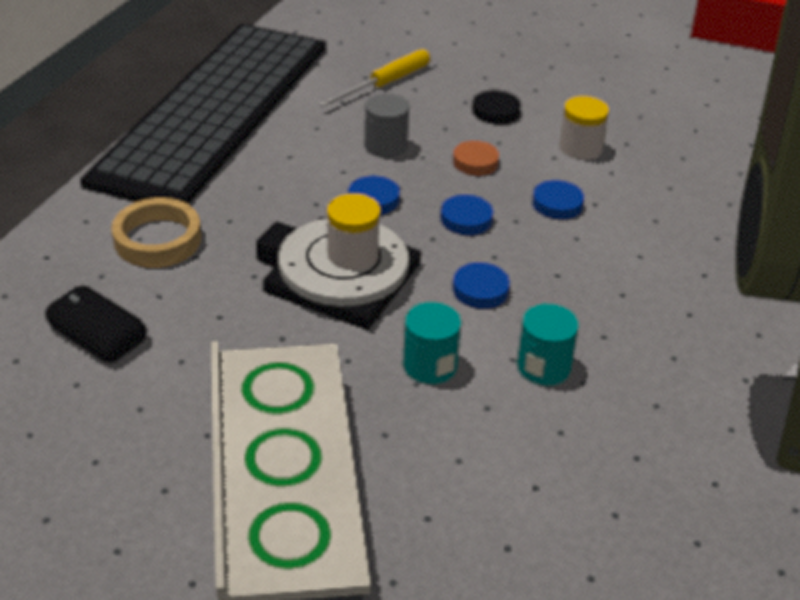

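The scene shows yellow-lidded white canisters at scene px (158,221) on the table and (332,243) on the plate. The turquoise pair at (329,166) and (360,196) and the grey one at (218,307) have the wrong colour, so I leave them alone. There are four blue discs, one copper and one black. These two crops are already enlarged, so they confirm which canisters are meant. Next I view the plate from the wrist and find the fingertip height with a touch on free table.

```bash
cat >> h.py <<'E'
def down(phi):
    "tool down, closing line along world angle phi; the branch with the smallest last joint"
    return [ (R.from_euler('z',phi+s*np.pi/2)*R.from_euler('x',np.pi)).as_rotvec() for s in (1,-1)]
def best(p,phi):
    c=[(abs(q[5]),o) for o in down(phi) if (q:=env.solve_ik(list(p),list(o))) is not None]
    return list(min(c,key=lambda t:t[0])[1])
HSV={"yellow":((20,120,90),(34,255,255)),"blue":((108,150,50),(128,255,255)),"copper":((4,110,70),(17,255,255)),"green":((45,100,40),(80,255,255)),"black":((0,0,0),(180,255,38))}
def blobs(f,col,z,area=150):
    m=cv2.inRange(cv2.cvtColor(f["image"],cv2.COLOR_BGR2HSV),*map(np.array,HSV[col]))
    m=cv2.morphologyEx(m,cv2.MORPH_OPEN,np.ones((3,3),np.uint8))
    out=[]
    for c in cv2.findContours(m,cv2.RETR_EXTERNAL,cv2.CHAIN_APPROX_NONE)[0]:
        if cv2.contourArea(c)<area: continue
        w=px2w(f,cv2.convexHull(c).reshape(-1,2),z)[:,:2].astype(np.float32)
        (x,y),r=cv2.minEnclosingCircle(w); M=cv2.moments(w.reshape(-1,1,2))
        u=c.reshape(-1,2); edge=u.min()<=1 or u[:,0].max()>=638 or u[:,1].max()>=478
        out.append((round(x,4),round(y,4),round(r*1000,1),bool(edge)))
    return out
E
python3 - <<'E'
from h import *
f=cam("scene")
for c,z in(("yellow",.062),("blue",.014),("copper",.014),("black",.014)): print(c,blobs(f,c,z,60))
# fingertip height on free table
t=lambda:round(status.state()["time_s"],1)
p=[.25,-.45]; o=best(p+[.1],-.5); t0=t()
env.goto(p+[.08],o); print("goto",t()-t0)
for w in(.085,.066):
    command_gripper(w); env.move_l(p+[.03]); 
    r=env.move_l(p+[-.02],max_speed=.03,threshold=4); print(w,r,status.state()["eef_pos"][2],t())
    env.move_l(p+[.05])
command_gripper(.085)
t0=t(); o=best([.55,.03,.33],0.8); env.goto([.55,.03,.36],o); print("goto",t()-t0)
f=cam("wrist"); print(f["xyz"],status.state()["eef_pos"],status.state()["joint_pos"]); cv2.imwrite("pics/w1.png",f["image"]); print(t())
for c,z in(("yellow",.094),("blue",.014),("black",.032),("green",.05)): print(c,blobs(f,c,z))
E
```

```text
yellow [(0.7306, -0.3855, 51.0, False), (0.5594, 0.0322, 32.5, False), (0.4305, -0.3367, 31.9, False)]
blue []
copper [(0.5391, -0.2417, 33.2, False), (-0.5377, -0.3575, 80.5, True)]
black [(0.8829, -0.3856, 57.4, True), (0.8287, -0.273, 82.2, False), (0.9925, 0.4654, 53.6, True), (0.8217, -0.156, 32.0, False), (0.8169, -0.0786, 42.7, False), (0.8858, -0.151, 181.5, True), (0.7737, 0.2295, 57.1, False), (0.559, -0.3694, 35.7, False), (0.6383, 0.0312, 64.7, False), (0.5696, 0.2182, 53.7, False), (-0.2289, -0.7673, 91.7, True), (-0.1607, -0.0361, 39.3, False), (-0.1127, 0.0936, 95.5, False), (-0.344, 0.3035, 107.8, True), (-0.3476, -0.0034, 120.6, True), (-0.4395, -0.5093, 195.1, True)]
goto 0.8999999999999999
0.085 False -0.019788868389062027 4.8
0.066 False -0.019757457950847816 7.8
goto 2.299999999999999
[0.50313832 0.07558823 0.53928101] [0.54986106 0.0292207  0.3591568 ] [-4.43261915e-02 -1.46681483e-01  1.64417658e+00 -1.36390213e-04
  1.64540775e+00 -8.42930592e-01]
11.1
yellow [(0.4333, -0.3057, 30.0, False), (0.578, 0.0287, 28.1, False)]
blue [(0.6165, -0.1114, 32.3, False), (0.5033, -0.1247, 32.4, False), (0.4182, -0.2017, 33.6, False), (0.4445, -0.0126, 31.2, False)]
black [(0.9373, -0.3514, 601.3, True), (0.6676, 0.0303, 24.9, False), (0.5319, -0.0116, 17.6, False), (0.7676, 0.2225, 55.9, False), (0.5315, 0.0845, 15.4, False)]
green [(0.5465, 0.2569, 33.6, False), (0.5072, 0.3249, 32.4, True)]
```

View pics/w1.png

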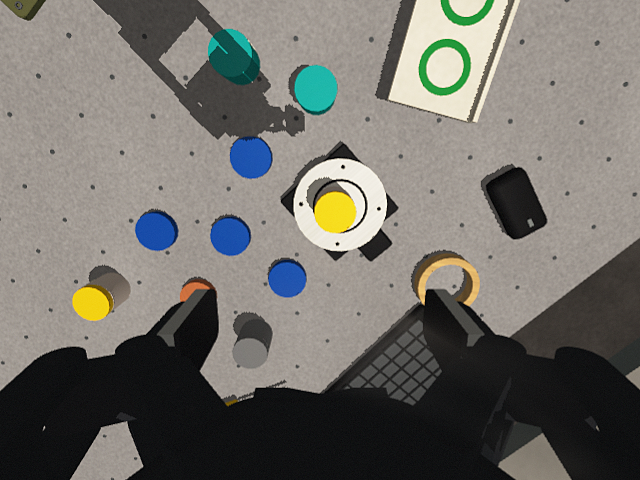

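The wrist view shows the plate at about (340,205) with the yellow can, and the four blue discs clearly. The touch didn't reach the table, so I repeat it nearer in and deeper, and measure the plate outline from here.

```bash
cat >> h.py <<'E'
def plate(f,near=(.59,.031)):
    g=cv2.cvtColor(f["image"],cv2.COLOR_BGR2HSV); m=cv2.inRange(g,(0,0,185),(180,50,255))
    m=cv2.morphologyEx(m,cv2.MORPH_OPEN,np.ones((3,3),np.uint8)); out=[]
    for c in cv2.findContours(m,cv2.RETR_EXTERNAL,cv2.CHAIN_APPROX_NONE)[0]:
        if cv2.contourArea(c)<800: continue
        w=px2w(f,cv2.convexHull(c).reshape(-1,2),.032)[:,:2].astype(np.float32); (x,y),r=cv2.minEnclosingCircle(w); e=cv2.fitEllipse(w)
        if np.hypot(x-near[0],y-near[1])<.04: out.append((x,y,r,e))
    return out
def t(): return round(status.state()["time_s"],1)
E
python3 - <<'E'
from h import *
f=cam("wrist"); print(plate(f)); 
for r in tip_of("plate_top","wrist"): print(px2w(f,r["at"],.032)[0].round(4),r["conf"])
p=[.36,-.1]; o=best(p+[.1],0.8); env.goto(p+[.05],o)
for w in(.085,.064):
    command_gripper(w); print(status.state()["gripper_width"])
    env.move_l(p+[-.008],max_speed=.1)
    r=env.move_l(p+[-.045],max_speed=.03,threshold=3); s=status.state(); print(w,r,s["eef_pos"][2],s["wrist_force"],t())
    env.move_l(p+[.02])
command_gripper(.085)
E
```

```text
[(0.5871877670288086, 0.033322565257549286, 0.06978443264961243, ((0.5872730016708374, 0.033332712948322296), (0.13856500387191772, 0.1391313523054123), 27.638818740844727))]
0.08469296338767732
0.085 False -0.04477773069984343 [-0.65017335 -0.64981903 -0.62148124] 15.0
0.06418970598331902
0.064 True -0.044765568879037175 [-1.89380099 -0.96740823  4.90623852] 17.6
```

```bash
python3 - <<'E'
from h import *
p=[.36,-.1]
env.move_l(p+[-.02]); s=status.state(); print(s["gripper_width"],s["wrist_force"],s["eef_pos"])
f=cam("side"); u=w2px(f,[p+[0],p+[-.02]]); print(u)
x,y=u[0].astype(int); c=f["image"][y-100:y+50,x-100:x+100]; cv2.imwrite("pics/touch.png",cv2.resize(c,(800,600),interpolation=cv2.INTER_CUBIC))
E
```

```text
0.08468234546621269 [-0.75132534 -0.3623382   0.94879611] [ 0.35947677 -0.09976342 -0.02037171]
[[408.72226683 253.77642185]
 [407.56414638 260.61557229]]
```

View pics/touch.png

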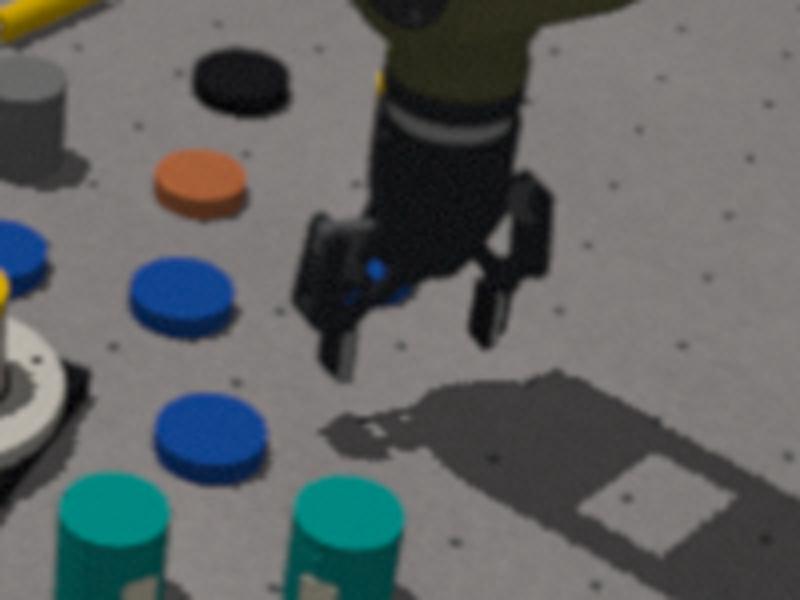

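The tips stand about 25 mm above the table although TCP z reads -0.02, so the tool frame is off along its axis. I check from the wrist frame whether it is off sideways too.

```bash
python3 - <<'E'
from h import *
p=[.36,-.1]; env.move_l(p+[.06]); f=cam("wrist"); s=status.state(); Rt=RM(s["tcp_rot"]); P=s["eef_pos"]
print(P, s["tcp_rot"], "cam in tool",Rt.T@(np.array(f["xyz"])-P), "axis",Rt.T@RM(f["orientation"])@[0,0,-1],f["mtx"][0])
for b in(0,.013,.03,.045,.055,.065):
    print(b,w2px(f,[P+Rt@[0,y,-b] for y in(-.0425,.0,.0425)]).round(1).tolist())
f2=cam("side"); cv2.imwrite("pics/touch2.png",cv2.resize(f2["image"][150:300,310:510],(800,600),interpolation=cv2.INTER_CUBIC)); print(w2px(f2,[P+Rt@[0,y,-.035] for y in(-.0425,.0,.0425)]),w2px(f2,[P+Rt@[0,0,-b] for b in(0,.1)]))
cv2.imwrite("pics/w2.png",f["image"][220:400,150:490])
E
```

```text
[ 0.35928118 -0.09969137  0.0590862 ] [-1.17953250e+00 -2.90730661e+00 -2.20956542e-04] cam in tool [ 0.06567586  0.00054345 -0.1807132 ] axis [-2.63495170e-01  4.76277493e-04  9.64660598e-01] [345.32345247   0.         320.26205072]
0 [[242.6, 265.5], [319.1, 265.4], [395.7, 265.4]]
0.013 [[237.1, 274.1], [319.1, 274.0], [401.0, 273.9]]
0.03 [[228.8, 287.3], [319.0, 287.2], [409.2, 287.2]]
0.045 [[219.9, 301.4], [318.9, 301.3], [417.9, 301.3]]
0.055 [[212.9, 312.5], [318.8, 312.4], [424.7, 312.3]]
0.065 [[204.9, 325.2], [318.7, 325.1], [432.5, 325.0]]
[[431.64199468 216.18416805]
 [414.64561064 219.9579391 ]
 [397.22877302 223.82319573]] [[412.52513033 232.97269371]
 [418.73549585 194.61465959]]
```

View pics/w2.png

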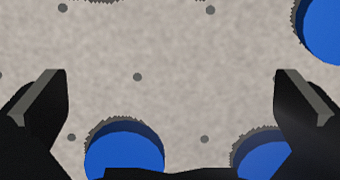

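View pics/touch2.png

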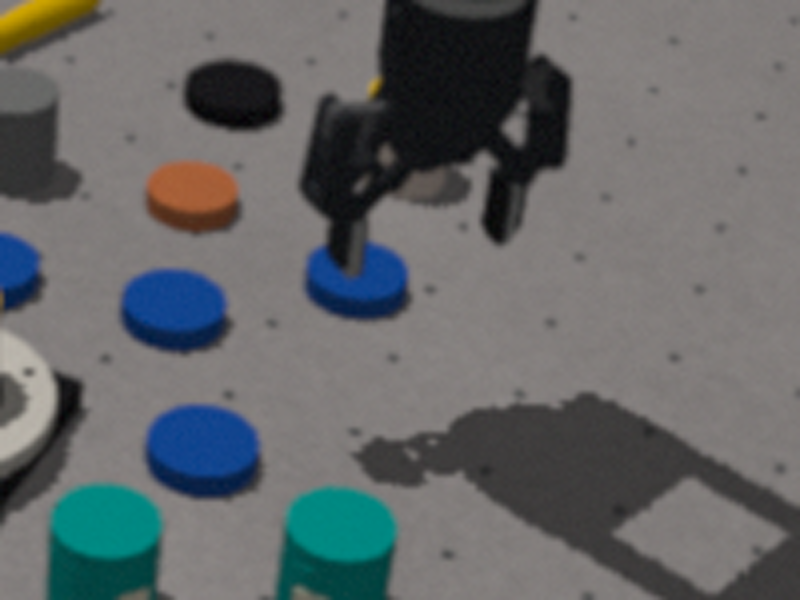

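The frame has no sideways error, only about 37 mm along the tool axis. The fingertips sit about 45 mm behind the reported TCP at 64 mm opening and about 50 mm behind fully open. I correct for that, measure the rings, then move can_a.

```bash
cat >> h.py <<'E'
PLATE=np.array([.5885,.0325]); PHI=.55
def find(col,guess,z,rmin,rmax,name="wrist",tol=.07):
    f=cam(name); c=[b for b in blobs(f,col,z) if not b[3] and rmin<b[2]<rmax and np.hypot(b[0]-guess[0],b[1]-guess[1])<tol]
    return min(c,key=lambda b:np.hypot(b[0]-guess[0],b[1]-guess[1])) if c else None
def pick(col,guess,base,can=False,phi=PHI):
    "hover, look, go down, grip, lift; returns measured centre or None"
    o=best([*guess,.14],phi); command_gripper(.085); env.goto([*guess,.14],o)
    b=find(col,guess,base+(.058 if can else .008),24,38)
    if b is None: print("not seen",col,guess); return None
    p=[b[0],b[1]]; z=base+(-.025 if can else -.0425)
    env.move_l(p+[z+.03],max_speed=.25); env.move_l(p+[z],max_speed=.08); command_gripper(.03)
    env.move_l(p+[.14],max_speed=.25); s=status.state()
    print("picked",col,b,"w",round(s["gripper_width"],4),"F",round(s["grasp_force"],1),"t",t()); return p
def place(xy,base,can=False,phi=PHI):
    z=base+(-.025 if can else -.0425); xy=list(xy)
    o=best(xy+[.14],phi); env.goto(xy+[.14],o); s=status.state()
    print("before place w",round(s["gripper_width"],4),"F",round(s["grasp_force"],1))
    if s["gripper_width"]<.05: print("LOST"); return False
    env.move_l(xy+[z+.012],max_speed=.2); hit=env.move_l(xy+[z-.004],max_speed=.03,threshold=4)
    zz=status.state()["eef_pos"][2]; command_gripper(.085); env.move_l(xy+[max(z+.03,.14)],max_speed=.25)
    print("placed hit",hit,"dz",round(zz-z,4),"t",t()); return True
E
python3 - <<'E'
from h import *
o=best([.45,.30,.3],PHI); env.goto([.45,.30,.3],o); f=cam("wrist")
print(blobs(f,"green",.05,300),t())
a=pick("yellow",(.578,.0287),.032,True); print(plate(cam("wrist")),t())
E
```

```text
[(0.5461, 0.2575, 33.5, False), (0.5019, 0.3299, 33.5, False), (0.4578, 0.4024, 33.7, False)] 21.5
picked yellow (0.5785, 0.0285, 28.9, False) w 0.055 F 63.5 t 25.2
[(0.5871021151542664, 0.03376590460538864, 0.036927465349435806, ((0.5869729518890381, 0.034043021500110626), (0.07247056812047958, 0.07330051064491272), 118.57058715820312)), (0.589148223400116, 0.0398741289973259, 0.06904645264148712, ((0.5880181193351746, 0.035747040063142776), (0.1340654492378235, 0.13895992934703827), 31.101247787475586))] 25.3
```

```bash
sed -i 's/PLATE=np.array.*; PHI/PLATE=np.array([.5873,.0335]); PHI/' h.py; python3 - <<'E'
from h import *
print(place((.4578,.4024),.05,True)); f=cam("wrist"); print(blobs(f,"yellow",.108),blobs(f,"green",.05))
b=find("yellow",(.433,-.306),.058,24,40,"scene",.1); print(b)
if b and pick("yellow",b[:2],0,True) is not None:
    print(place((.5461,.2575),.05,True)); f=cam("wrist"); print(blobs(f,"yellow",.108),blobs(f,"green",.05)); cv2.imwrite("pics/w3.png",f["image"])
E
```

```text
before place w 0.0549 F 63.4
placed hit True dz 0.0007 t 28.9
True
[(0.4584, 0.4031, 29.1, False)] [(0.5354, 0.2744, 26.3, False), (0.5016, 0.3305, 33.6, False), (0.4565, 0.4039, 33.5, False)]
(0.4264, -0.3357, 32.3, False)
picked yellow (0.4269, -0.3381, 29.0, False) w 0.0549 F 63.5 t 34.3
before place w 0.0548 F 63.5
placed hit True dz 0.0006 t 38.6
True
[(0.5469, 0.2585, 29.0, False)] [(0.5457, 0.2583, 33.5, False), (0.5019, 0.3301, 33.7, False), (0.4632, 0.3933, 31.9, True)]
```

Both cans stand within 1–2 mm of their rings. Next are the discs, with the black one first.

```bash
python3 - <<'E'
from h import *
if pick("black",(.558,-.369),0) is not None:
    print(place(PLATE,.032)); f=cam("wrist"); print(blobs(f,"black",.040),plate(f)); cv2.imwrite("pics/w4.png",f["image"])
E
```

```text
picked black (0.556, -0.3708, 33.7, False) w 0.0636 F 67.0 t 43.6
before place w 0.0637 F 67.0
placed hit True dz 0.0012 t 47.5
True
[(0.7257, 0.0211, 33.0, False), (0.7243, -0.1958, 329.6, True), (0.6642, 0.0339, 25.4, False), (0.533, -0.0076, 14.5, False), (0.5898, 0.0338, 35.2, False), (0.5704, 0.0459, 34.0, False), (0.5345, 0.085, 15.7, False), (0.7543, 0.2134, 51.1, True), (0.5693, 0.2043, 50.0, False)] [(0.5871405005455017, 0.033499784767627716, 0.06979859620332718, ((0.5871676802635193, 0.03360234946012497), (0.1378919780254364, 0.13924507796764374), 16.23463249206543))]
```

View pics/w4.png

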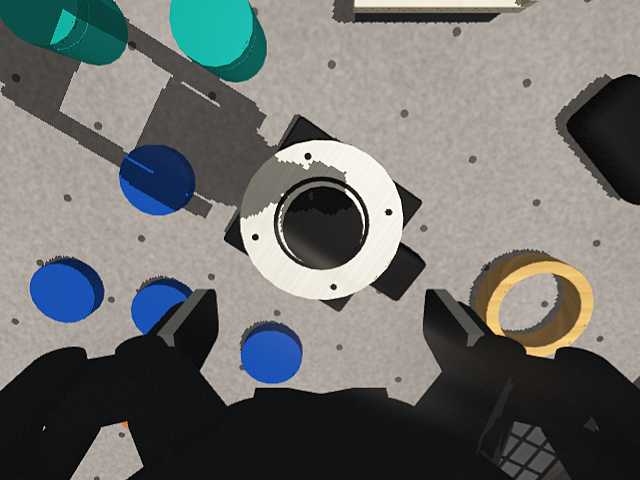

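The wrist picture shows the black disc at (321,224), flat inside the black ring at (321,222). The blue discs come next.

```bash
python3 - <<'E'
from h import *
for i,g in enumerate([(.6165,-.1114),(.5033,-.1247),(.4182,-.2017),(.4445,-.0126)]):
    base=.048+.016*i
    if pick("blue",g,0) is None: break
    if not place(PLATE,base): break
    b=find("blue",PLATE,base+.008,20,45); print("stack",b)
    if b is None or np.hypot(*(np.array(b[:2])-PLATE))>.006: print("CHECK"); break
cv2.imwrite("pics/w5.png",cam("side")["image"][170:320,190:390])
E
```

```text
picked blue (0.6179, -0.1136, 32.0, False) w 0.0596 F 64.9 t 51.0
before place w 0.0599 F 64.9
placed hit True dz 0.0011 t 53.9
stack (0.5882, 0.0338, 32.4, False)
picked blue (0.5042, -0.1266, 31.7, False) w 0.0598 F 64.7 t 57.5
before place w 0.0598 F 64.7
placed hit True dz 0.001 t 60.4
stack (0.5877, 0.0348, 33.2, False)
picked blue (0.4136, -0.1576, 31.3, False) w 0.0598 F 64.7 t 64.3
before place w 0.0594 F 64.7
placed hit True dz 0.0013 t 67.3
stack (0.5883, 0.0363, 34.5, False)
picked blue (0.444, -0.0136, 31.8, False) w 0.0599 F 64.8 t 70.8
before place w 0.0597 F 64.8
placed hit True dz 0.0013 t 73.3
stack (0.5868, 0.0365, 35.4, False)
```

```bash
python3 - <<'E'
from h import *
if pick("copper",(.538,-.242),0) is not None:
    print(place(PLATE,.112)); print(find("copper",PLATE,.120,20,45))
    q=[*status.state()["eef_pos"][:2]]; env.move_l(q+[.25],max_speed=.25); env.goto([.40,-.35,.25],best([.4,-.35,.25],PHI)); env.hold(.3)
f=cam("side"); cv2.imwrite("pics/f1.png",cv2.resize(f["image"][190:420,200:460],(800,600)[:1]+(600,),interpolation=cv2.INTER_CUBIC))
print(find("yellow",(.458,.403),.108,20,50,"side"),find("yellow",(.546,.258),.108,20,50,"side"),find("copper",PLATE,.125,20,50,"side"),t())
g=cam("scene"); cv2.imwrite("pics/f2.png",cv2.resize(g["image"][130:330,250:510],(780,600),interpolation=cv2.INTER_CUBIC))
E
```

```text
picked copper (0.5369, -0.2436, 30.1, False) w 0.0561 F 64.1 t 77.3
before place w 0.0557 F 64.1
placed hit True dz 0.0011 t 80.1
True
(0.589, 0.0342, 31.2, False)
(0.4597, 0.4038, 31.8, False) (0.5482, 0.259, 33.7, False) (0.5879, 0.0385, 37.1, False) 82.8
```

View pics/f1.png

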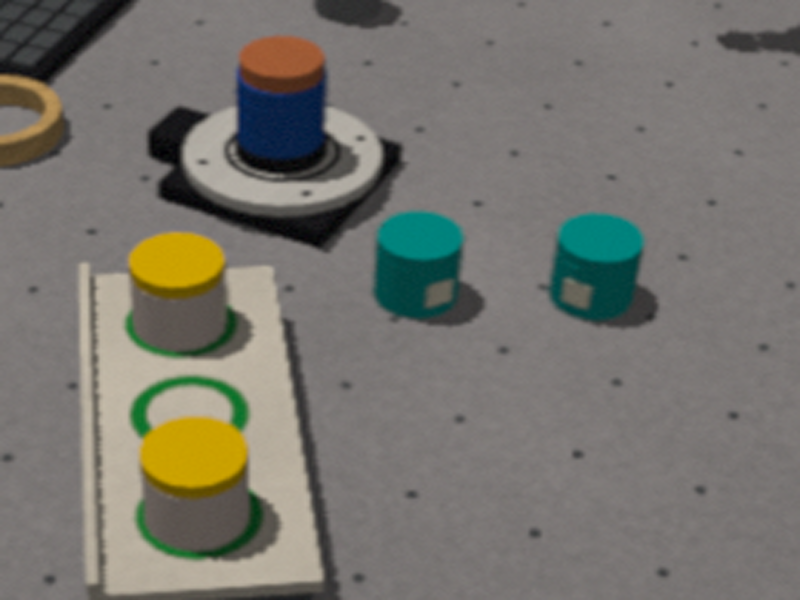

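View pics/f2.png

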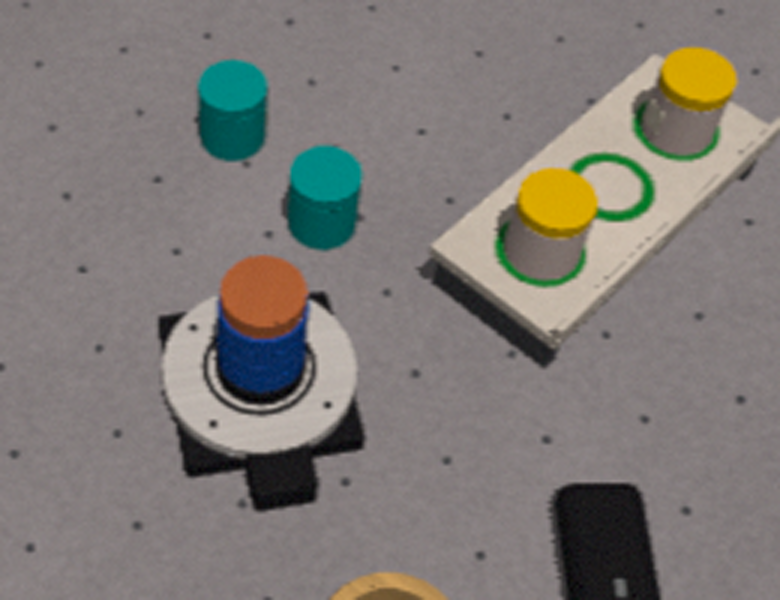

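Both views show a straight stack of black, four blue and copper inside the ring (side crop (282,150), scene crop (262,365)). Both cans stand upright and centred on their green rings.

```bash
python3 -c "
from h import *
print(env.close_job())"
```

```text
the job is handed in; nothing more can be done
None
```

I handed the job in at about 83 s: both canisters stand on their own green rings, and the stack of black, four blue and copper discs is centred on the plate, by my camera measurements; the judge's verdict was not shown.

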